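Show the joiner which mallet and which dowel

TASK

The joiner across the bench asks what to do next on the cabinet side that lies in front of you: point with your fingertips at the head of the wooden mallet (not at the claw hammer), then at the one dowel that has not been knocked home and stands higher than the other five. Each time bring the fingertips about 3 cm above the thing, pointing down at it, and stay there for two full seconds; touch nothing and leave everything where it lies. Finish still pointing at that dowel, fingertips in the air above it.

Things in the scene. Friction and masses are not known exactly. Their poses are not given: they have to be found in the camera images.
- panel: brown hardwood cabinet side lying flat on the bench, fixed: 260 (its x) x 330 (its y) x 30 mm. Origin at the centre of its underside, z up. It carries six upright beech dowels, 16 mm in diameter: three along each end, at panel y = -150 and +150 mm and x = -96, 0 and +96 mm. Five stand 28 mm out of the panel (tops 58 mm above the bench); one stands 46 mm out (top 76 mm above the bench). Which of the six places has the high one changes
- high_dowel_top (a point): centre of the top end of the dowel that is not knocked home (46 mm out of the panel, top 76 mm above the bench); z up
- dowel1_top (a point): centre of the top end of a dowel that is home (28 mm out of the panel, top 58 mm above the bench)
- dowel2_top (a point): centre of the top end of a dowel that is home (28 mm out of the panel, top 58 mm above the bench)
- dowel3_top (a point): centre of the top end of a dowel that is home (28 mm out of the panel, top 58 mm above the bench)
- dowel4_top (a point): centre of the top end of a dowel that is home (28 mm out of the panel, top 58 mm above the bench)
- dowel5_top (a point): centre of the top end of a dowel that is home (28 mm out of the panel, top 58 mm above the bench)
- mallet: joiner's beech mallet, loose, 0.55 kg, lying on the flat of its head: block head 86 (its x) x 128 (its y) x 60 mm high, plain wooden handle 34 mm wide and 22 mm thick running from the head to x = +260 mm at 30 mm above the bench. Origin: on the bench under the centre of the head; z up. It lies at one side of the panel and the claw hammer at the other; which is which changes
- mallet_head (a point): centre of the upper face of the mallet's head, 60 mm above the bench; same axes as the mallet
- hammer: steel claw hammer, loose, lying on its side: head 130 mm along its y (striking face at +y, two-pronged claw at -y), 29 mm high, steel shaft and black rubber grip to x = +270 mm. Origin: on the bench under the middle of the head
- hammer_head (a point): upper side of the middle of the hammer's head, 29 mm above the bench. Not listed, beyond the work (80 cm or more from the arm's base, at most 210 mm high): a cordless drill, a jar of spare dowels, a chisel, drawer runners, offcuts; along the right side (y below -0.5 m) a drawer box 110 mm high
- square: try square, loose on the panel between the rows of dowels: dark stock 100 (x) x 19 x 18 mm, steel blade to y = +135 mm; origin under the middle of the stock
- glue: white glue bottle with an orange nozzle, standing loose on the panel between the rows of dowels: 48 mm in diameter, 130 mm high (160 mm above the bench); origin at the centre of its base
- tape: black tape measure, loose on the panel between the rows of dowels: 66 (x) x 36 x 62 mm high (92 mm above the bench); origin at the centre of its base
Things that resemble listed ones, but are neither listed nor needed, are in the scene too. There is more than one size of the square; the job needs the smaller. There is more than one size of the glue; the one meant has the size given above.

How it is judged:
By the outcome, as a careful person would: the job done as asked, in the order asked, and still so for the second after the job is handed in, with the robot touching nothing.
It also fails if it takes over 42 s, if anything falls off the work surface, if the arm or the gripper's body presses on something with over 40 N, if the wrist force passes 120 N, or if a joint passes its speed limit or range.

ROBOT

A 6-joint arm with a two-finger parallel gripper is mounted at the origin on the work surface. World frame = base frame: x ahead of the robot, y to its left, z up, the work surface at z = 0. Lengths are in mm, angles in rad, forces in N, time in s.
With the tool pointing down it reaches from about 300 to 850 mm from the base axis. Payload 4.2 kg.
Tool frame: the origin (TCP) lies between the finger pads; the fingertips stand ctrl.tcp_to_tips ahead of it and the grasp point (between the pads) lies 2 mm behind it (ctrl.tcp_to_tips is the distance from the TCP to the fingertips, in mm); z points along the fingers, y is the line along which they close (so a half turn about z gives the same grasp; the last joint's range is limited). The gripper opens to 91 mm and grips with 3 to 60 N. Pads are 32 mm wide; open, the fingers measure 118 mm over their backs; the gripper's body (76 mm by 178 mm) begins 60 mm behind the grasp point.
Start: joints at [1.263, 0.32, 1.565, -0, 1.257, -0.02], TCP at [163.212, 551.365, 230.976] pointing down, gripper open.
Joint ranges: [-3.11, 3.11], [-0.84, 2.01], [0.21, 2.61], [-1.34, 4.49], [0.05, 2.63], [-2.56, 2.56]. Speed limits (rad/s): [2.57, 2.57, 3.14, 3.14, 3.14, 3.14].

INTERFACE

Orientations are given as a unit quaternion [w, x, y, z].
In Python, from cell import ctrl gives the robot as it stands.
- The arm moves only by the shell command python3 -m jog 'ROWS' [OPENING]. ROWS is JSON, one flat list of numbers, 6 for each row, row after row: the shift along the tool's x, y, z in m, then the turn, a rotation vector about the tool's x, y, z in degrees. A call has 1 to 12 rows; each row is the pose to reach, as a shift and turn from the pose commanded when the call began, along the tool's axes at that moment; what a row does not reach only later rows make up. A row lasts 1/12 s, in which the tool goes at most 41.7 mm and 7.16 degrees, less where a joint would pass 70% of its speed; a pose out of reach is approached as far as the arm can. A call with a gripper value outside its range is refused whole. OPENING is the gripper command: -1 is shut, 1 is fully open, values between are in proportion, set as the call begins (- or left out, the last holds). The fingers move at their own pace and stop on an object; the grip force is fixed at half the most. Time passes only in rows, so rows that repeat a pose let the fingers close. It gives the time, the measured TCP pose, the force, the opening and the grip force at its end, in the units of the state.
- ctrl.state(): the state, without advancing time (a new reading comes with each control period).
- ctrl.snapshot(name): name is "scene" or "top" or "wrist"; returns (picture, depth): 480x640x3 uint8, blue, green, red; 480x640 float32, mm along the optical axis (not along the pixel's ray), 0 where there is no reading.
- ctrl.camera_info(name): a dict with "camera_matrix" (3x3 intrinsics, pixels), "k1" (the pictures are not rectified: a ray, as slopes to the right and down, at radius r is drawn at 1 + k1 r^2 times it, then the intrinsics apply), "rvec" (rotation vector, rad) and "tvec" (3), from world to camera coordinates, as OpenCV has them. Camera axes: x right, y down, z forward; pixel columns grow to the right and rows downward; lengths in mm; the calibration is good to about 2 mm. A picture is of the moment at which its call begins: read the wrist's pose just before it. camera_info takes no time and is no camera call; for the wrist camera it gives the pose at the moment of the call.
- ctrl.job_done(): hands the job in; it is judged then, once.
The state is a dict: "time": time; "joints": joint angles; "qvel": joint speeds; "tau": joint torques, N m; "eef_pos": TCP position; "ee_rot": TCP orientation; "contact_force": force on the tool from outside, world axes, zero at the start; "ft_torque": the same for the moment, N m; "finger_gap": opening from 0.0 (shut) to 1.0 (fully open); "gripper_force": force on a finger pad.
Only numpy, scipy, OpenCV 4.12 (cv2) and the standard library are available. Lean on these libraries where they do the work, as an engineer would, in place of code of your own. Each camera call takes 0.05 s, during which the arm holds its last target. There are 200 camera calls.

## Working session

There is one attempt and no reset: what is moved stays moved. The work goes in short steps, Python scripts to look and compute and a shell command to move; the robot and the scene stay as the last step left them, time stands still between calls to the robot, and variables do not carry over. Pictures are saved under pics/ and viewed, at most 10 in all, crops included, and the job is handed in when it is done.

```bash
mkdir -p pics; cat > h.py <<'E'
import numpy as np, cv2
from cell import ctrl
def snap(n,f):
    i=ctrl.camera_info(n); p,d=ctrl.snapshot(n); cv2.imwrite('pics/'+f+'.png',p)
    np.savez('pics/'+f+'.npz',d=d,p=p,**{k:np.array(i[k]) for k in('camera_matrix','k1','rvec','tvec')})
def cloud(f):
    z=np.load('pics/'+f+'.npz'); d=z['d']; K=z['camera_matrix']
    v,u=np.mgrid[:480,:640]; x=(u-K[0,2])/K[0,0]; y=(v-K[1,2])/K[1,1]
    a,b=x.copy(),y.copy()
    for _ in range(8):
        s=1+float(z['k1'])*(a*a+b*b); a,b=x/s,y/s
    P=np.stack([a*d,b*d,d],-1)-z['tvec'].ravel()
    W=P@cv2.Rodrigues(z['rvec'])[0]; W[d<=0]=np.nan
    return W
E
python3 - <<'E'
from h import *
snap('scene','s0'); snap('top','t0')
s=ctrl.state(); print(ctrl.tcp_to_tips,s['time'],s['eef_pos'],s['ee_rot'],s['finger_gap'])
W=cloud('t0'); print(W[100:480:120,100:640:140].round(0))
E
```

```text
17.0 0.1 [163.13067185 550.94620021 230.20894442] [-1.26866292e-04  1.43427686e-01  9.89660490e-01 -7.72693255e-04] 0.9995602600091915
[[[ 799.  489.   -3.]
  [ 797.  176.    3.]
  [ 798. -135.    0.]
  [ 797. -443.   -0.]]

 [[ 528.  474.   -2.]
  [ 529.  171.   -0.]
  [ 524. -128.   32.]
  [ 529. -432.   -1.]]

 [[ 273.  459.   -1.]
  [ 273.  165.    0.]
  [ 274. -129.    0.]
  [ 276. -419.    1.]]

 [[  35.  443.   -1.]
  [  34.  159.   -1.]
  [  36. -126.    0.]
  [  38. -409.   -5.]]]
```

View pics/t0.png

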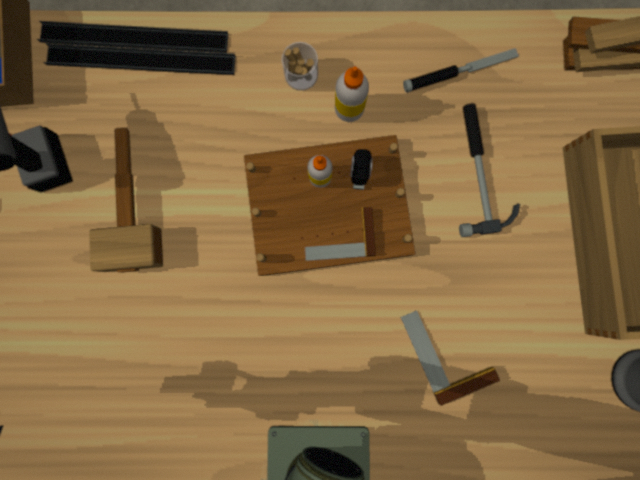

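View pics/s0.png

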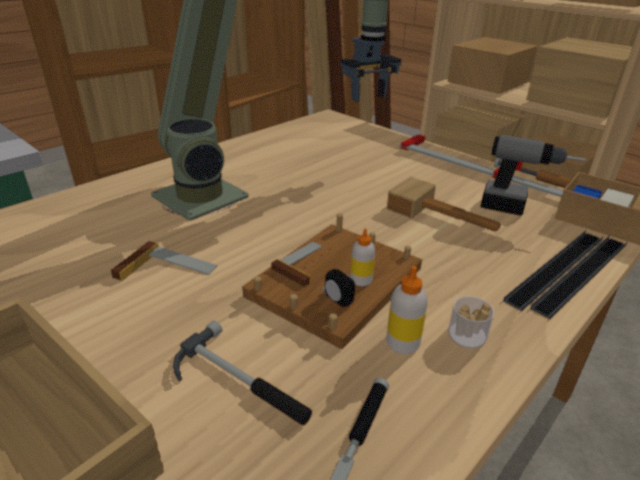

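The top view shows the mallet head at about (125,247) with its handle going up to (122,130), and the hammer on the right at (487,227). The six dowels are near (250,167), (257,212), (262,258), (394,147), (401,192) and (408,238). The scene view suggests the high dowel is the one nearest the robot on the mallet side, so I'll measure it.

```bash
python3 - <<'E'
from h import *
W=cloud('t0')
Z=W[...,2]
m=(Z>50)&(Z<70); m[:, :80]=0; m[:,180:]=0; m[:200]=0; m[300:]=0
P=W[m]; print('mallet',len(P),np.median(P[:,2]),cv2.minAreaRect(P[:,:2].astype(np.float32)))
h=(Z>15)&(Z<45); h[:,:80]=0;h[:,180:]=0;h[:222]=h[:222]; h[222:]=0;h[:120]=0
print('handle',np.median(W[h],0),W[h].min(0),W[h].max(0))
m=(Z>20)&(Z<40); m[:,:235]=0; m[:,425:]=0; m[:125]=0; m[285:]=0
print('panel',cv2.minAreaRect(W[m][:,:2].astype(np.float32)))
for u,v in [(250,167),(257,212),(262,258),(394,147),(401,192),(408,238)]:
    B=W[v-9:v+10,u-9:u+10].reshape(-1,3); B=B[B[:,2]>45]
    if len(B): 
        T=B[B[:,2]>B[:,2].max()-8]; print(u,v,len(B),np.sort(B[:,2])[-5:].round(),T.mean(0).round(1))
snap('wrist','w0')
c=ctrl.camera_info('wrist'); print(-cv2.Rodrigues(c['rvec'])[0].T@c['tvec'].ravel() if hasattr(c['tvec'],'ravel') else c)
E
```

```text
mallet 2736 59.92978081144187 ((464.3240966796875, 398.50152587890625), (86.2784194946289, 129.57415771484375), 5.29374885559082)
handle [610.85167042 408.6311366   40.1523907 ] [519.12957821 386.64306955  22.66182665] [722.45516378 435.15646378  44.75722768]
panel ((559.2860717773438, -19.653228759765625), (260.5237731933594, 330.37115478515625), 7.856266498565674)
250 167 58 [59. 60. 60. 61. 61.] [632.8 141.5  57.5]
257 212 54 [60. 60. 61. 61. 62.] [538.3 128.5  57.4]
262 258 66 [78. 78. 78. 79. 79.] [443.3 115.3  75.4]
394 147 61 [59. 60. 60. 60. 61.] [ 673.7 -154.4   57. ]
401 192 56 [60. 60. 60. 61. 61.] [ 579.  -167.5   57. ]
408 238 54 [59. 59. 60. 60. 62.] [ 483.9 -181.    57.2]
[ 85.84705864 573.19780947 384.35763847]
```

Everything measured matches the stated sizes. The mallet head is at (464, 398, 60), and the high dowel is at (443.5, 115.5, 76), which is panel (-96, +150). I'll go above the mallet with the fingers shut.

```bash
python3 -m jog '[-0.01,-0.002,0,0,0,0, -0.035,-0.006,0,0,0,0, -0.065,-0.012,0,0,0,0, -0.1,-0.018,0,0,0,0, -0.135,-0.025,0,0,0,0, -0.17,-0.031,0,0,0,0, -0.205,-0.038,0.01,0,0,0, -0.24,-0.044,0.02,0,0,0, -0.275,-0.05,0.03,0,0,0, -0.305,-0.056,0.04,0,0,0, -0.325,-0.06,0.05,0,0,0, -0.332,-0.061,0.055,0,0,0]' -1
python3 -m jog '[0,0,0.005,0,0,0, 0,0,0.015,0,0,0, 0,0,0.03,0,0,0, 0,0,0.045,0,0,0, 0,0,0.057,0,0,0, 0,0,0.065,0,0,0, 0,0,0.068,0,0,0, 0,0,0.069,0,0,0, 0,0,0.069,0,0,0, 0,0,0.069,0,0,0, 0,0,0.069,0,0,0, 0,0,0.069,0,0,0]'
python3 - <<'E'
from h import *
snap('scene','s1'); snap('top','t1'); snap('wrist','w1'); s=ctrl.state(); print(s['time'],s['eef_pos'],s['ee_rot'],s['finger_gap'])
a=[cv2.imread(f'pics/{n}.png') for n in('s1','w1')]
cv2.imwrite('pics/c1.png',cv2.resize(cv2.hconcat(a),(800,300)))
E
```

```text
time: 1.15
eef_pos: [466.8, 395.9, 174.3]
ee_rot: [-0.0, 0.145, 0.989, -0.001]
contact_force: [0.5, -1.3, -0.1]
finger_gap: 0.156
gripper_force: 0.0
time: 2.15
eef_pos: [464.5, 398.9, 107.7]
ee_rot: [0.0, 0.143, 0.99, 0.001]
contact_force: [0.0, 0.4, -0.6]
finger_gap: 0.002
gripper_force: 0.0
2.3 [464.39894919 398.69002265 107.25979412] [1.72647342e-04 1.43495867e-01 9.89650869e-01 2.51617360e-04] 0.004368157986739723
```

View pics/c1.png

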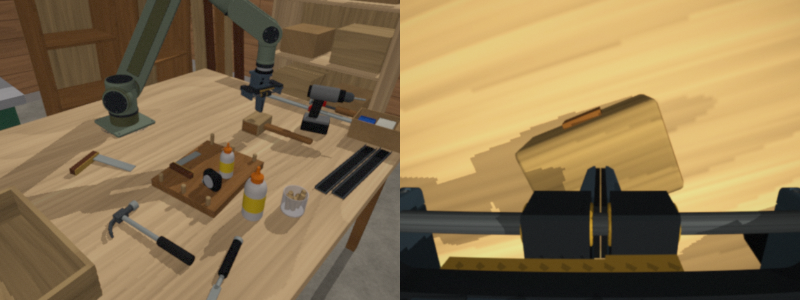

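The picture shows the shut fingertips standing above the middle of the mallet head, at about (263,108) in the scene half and (600,175) in the wrist half. I'll hold there for 2.5 s.

```bash

python3 -m jog '[0,0,0,0,0,0, 0,0,0,0,0,0, 0,0,0,0,0,0, 0,0,0,0,0,0, 0,0,0,0,0,0, 0,0,0,0,0,0, 0,0,0,0,0,0, 0,0,0,0,0,0, 0,0,0,0,0,0, 0,0,0,0,0,0, 0,0,0,0,0,0, 0,0,0,0,0,0]' >/dev/null
python3 -m jog '[0,0,0,0,0,0, 0,0,0,0,0,0, 0,0,0,0,0,0, 0,0,0,0,0,0, 0,0,0,0,0,0, 0,0,0,0,0,0, 0,0,0,0,0,0, 0,0,0,0,0,0, 0,0,0,0,0,0, 0,0,0,0,0,0, 0,0,0,0,0,0, 0,0,0,0,0,0]' >/dev/null
python3 -m jog '[0,0,0,0,0,0, 0,0,0,0,0,0, 0,0,0,0,0,0, 0,0,0,0,0,0, 0,0,0,0,0,0, 0,0,0,0,0,0, 0,0,-0.005,0,0,0, 0,0,-0.015,0,0,0, 0,0,-0.03,0,0,0, 0,0,-0.045,0,0,0, 0,0,-0.055,0,0,0, 0,0,-0.06,0,0,0]'
python3 -m jog '[-0.002,-0.01,0,0,0,0, -0.007,-0.03,0,0,0,0, -0.012,-0.055,0,0,0,0, -0.018,-0.085,0,0,0,0, -0.025,-0.115,0,0,0,0, -0.031,-0.145,0,0,0,0, -0.038,-0.175,0,0,0,0, -0.044,-0.205,0,0,0,0, -0.051,-0.235,0,0,0,0, -0.056,-0.258,0,0,0,0, -0.059,-0.272,0,0,0,0, -0.06,-0.277,0,0,0,0]'
python3 -m jog '[0,0,0,0,0,0, 0,0,0.01,0,0,0, 0,0,0.022,0,0,0, 0,0,0.034,0,0,0, 0,0,0.041,0,0,0, 0,0,0.044,0,0,0, 0,0,0.044,0,0,0, 0,0,0.044,0,0,0, 0,0,0.044,0,0,0, 0,0,0.044,0,0,0, 0,0,0.044,0,0,0, 0,0,0.044,0,0,0]'
python3 - <<'E'
from h import *
snap('scene','s2'); snap('wrist','w2'); s=ctrl.state(); print(s['time'],s['eef_pos'],s['ee_rot'],s['finger_gap'])
a=[cv2.imread(f'pics/{n}.png') for n in('s2','w2')]
cv2.imwrite('pics/c2.png',cv2.resize(cv2.hconcat(a),(800,300)))
E
```

```text
time: 5.3
eef_pos: [465.0, 399.3, 169.5]
ee_rot: [0.001, 0.143, 0.99, 0.001]
contact_force: [-0.3, -0.7, 0.2]
finger_gap: 0.003
gripper_force: 0.0
time: 6.3
eef_pos: [441.7, 113.5, 166.3]
ee_rot: [-0.001, 0.145, 0.989, -0.001]
contact_force: [0.0, -0.4, 0.3]
finger_gap: 0.004
gripper_force: 0.0
time: 7.3
eef_pos: [443.3, 116.0, 123.3]
ee_rot: [0.0, 0.143, 0.99, 0.0]
contact_force: [-0.7, 0.3, 0.7]
finger_gap: 0.006
gripper_force: 0.0
7.4 [443.23083461 115.98893378 123.13159428] [1.92868077e-04 1.43445111e-01 9.89658250e-01 1.05614431e-04] 0.006364323022354191
```

View pics/c2.png

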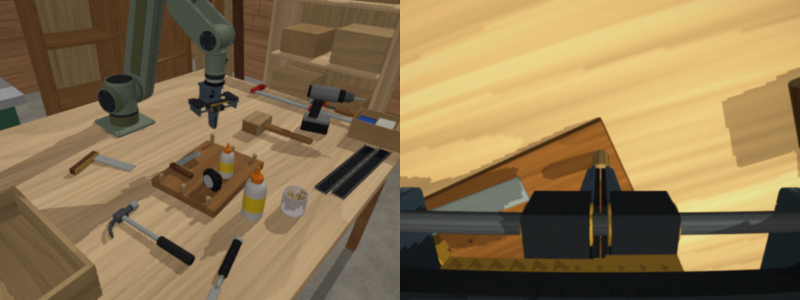

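The fingertips stand right above the high dowel, at about (212,128) over the dowel at (212,140) in the scene half and at (601,155) in the wrist half. Nothing has moved, so I'll hold and hand in.

```bash

python3 -m jog '[0,0,0,0,0,0, 0,0,0,0,0,0, 0,0,0,0,0,0, 0,0,0,0,0,0, 0,0,0,0,0,0, 0,0,0,0,0,0, 0,0,0,0,0,0, 0,0,0,0,0,0, 0,0,0,0,0,0, 0,0,0,0,0,0, 0,0,0,0,0,0, 0,0,0,0,0,0]' >/dev/null
python3 -m jog '[0,0,0,0,0,0, 0,0,0,0,0,0, 0,0,0,0,0,0, 0,0,0,0,0,0, 0,0,0,0,0,0, 0,0,0,0,0,0, 0,0,0,0,0,0, 0,0,0,0,0,0, 0,0,0,0,0,0, 0,0,0,0,0,0, 0,0,0,0,0,0, 0,0,0,0,0,0]' >/dev/null
python3 -m jog '[0,0,0,0,0,0, 0,0,0,0,0,0, 0,0,0,0,0,0, 0,0,0,0,0,0, 0,0,0,0,0,0, 0,0,0,0,0,0]'
python3 -c "from cell import ctrl; print(ctrl.job_done())"
```

```text
time: 9.9
eef_pos: [443.2, 116.0, 122.9]
ee_rot: [0.0, 0.143, 0.99, 0.0]
contact_force: [-0.1, 0.1, -0.5]
finger_gap: 0.004
gripper_force: 0.0
the job is handed in; nothing more can be done
None
```

I pointed at the mallet head and then at the high dowel, about 3 cm above each and for over two seconds each, touched nothing, and handed the job in at 9.9 s, still pointing at the dowel.

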